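# Press the capping lever through the guard window

### The arm

A 6-joint arm with a two-finger parallel gripper is mounted at the origin on the work surface. World frame = base frame: x ahead of the robot, y to its left, z up, the work surface at z = 0. Lengths are in mm, angles in rad, forces in N, time in s.
With the tool pointing down it reaches from about 400 to 925 mm from the base axis. Payload 12.5 kg.
Tool frame: the origin (TCP) lies at the very end of the fingers, on their centre line; the grasp point (between the pads) lies 19 mm behind it (env.grasp_offset is the distance from the TCP to the grasp point, in mm); z points along the fingers, y is the direction in which the jaws open and shut (so a half turn about z gives the same grasp; the last joint's range is limited). The gripper opens to 95 mm and grips with 3 to 60 N. Pads are 20 mm wide; open, the fingers measure 119 mm over their backs; the gripper's body (75 mm by 180 mm) begins 59 mm behind the grasp point.
Start: joints at [-1.301, 0.491, 1.559, -0, 1.092, -0.106], TCP at [229.409, -581.393, 214.661] pointing down, gripper open.
Joint ranges: [-3.1, 3.1], [-0.84, 2.19], [0.05, 2.79], [-1.13, 4.28], [0.06, 2.93], [-2.69, 2.69]. Speed limits (rad/s): [2.22, 2.22, 2.79, 3.14, 3.14, 3.14].

### API

Orientations are given as [roll, pitch, yaw] about the fixed x, y, z axes, in that order (R = Rz(yaw) Ry(pitch) Rx(roll)).
In Python, from cell import env gives the robot as it stands. The module is installed in compiled form; this text tells all that it offers.
- The arm moves only by the shell command python3 -m pendant 'ROWS'. ROWS is JSON, one flat list of numbers, 5 for each row, row after row: the shift along the tool's x, y, z as a fraction of full scale, then the turn about the tool's z as a fraction of full scale, then the gripper's target within -1 to 1 (shut at 1, half-way at 0, fully open at -1). In form: [x, y, z, turn, grip, x, y, z, turn, grip, ...]. A call has 1 to 10 rows; each row shifts and turns the commanded pose from where the row before left it, along the tool's axes as they then stand; what a row does not reach is not made up. Full scale, the value 1, is 0.4 m for a shift and 180 degrees for a turn. A row lasts 1/8 s, in which the tool goes at most 62.5 mm and 10.7 degrees, less where a joint would pass 70% of its speed; a pose out of reach is approached as far as the arm can. A call with a number of a shift or a turn outside -1 to 1 is refused whole. A call with a gripper value outside its range is refused whole. The fingers move at their own pace and stop on an object; the grip force is fixed at half the most. Time passes only in rows, so rows that do not move let the fingers close. It gives the time, the measured TCP pose, the force and the opening at its end, in the units of the state.
- env.state(): the state, without advancing time (a new reading comes with each control period).
- env.read_camera(name): name is "side" or "top" or "wrist"; returns the picture (420x560x3 uint8, red, green, blue); there is no depth.
- env.camera_model(name): a dict with "fx", "fy", "cx", "cy" (pixels), "view" (4x4, takes a point from world to camera coordinates); the wrist camera has in their place "tool_from_camera" (4x4, takes a point from camera to tool coordinates, whose origin is the TCP and whose axes are the flange's). Camera axes: x right, y down, z forward; pixel columns grow to the right and rows downward; lengths in mm; the calibration is good to about 2 mm. The wrist camera is an equidistant fisheye: a pixel r from the principal point sees the ray r / f radians off the axis. A picture is of the moment at which its call begins: read the wrist's pose just before it. camera_model takes no time and is no camera call.
- env.job_done(): hands the job in, once; it reports no verdict.
Trained networks look in the newest picture that a camera, given by its name, has taken for a name from the list of things; names that differ only in an ending like _2 or _b are one class to them, and where a whole thing is asked for, a point or a joint stands for the part that bears it (a point fixed in the world has none). Each returns a list of dicts, best first, with "confidence" (0 to 1); they miss things now and then, are a little off and sometimes report something else, mostly with a low value. They report only what shows in the picture. A call takes as long as a camera call.
- env.masks_of(thing, camera): "region" (420x560 bool, what is visible of it).
- env.landmark_of(thing, camera): "xyz" ([x, y, z] in mm, in world coordinates, good to about 4 mm: a listed point, or the origin of a listed thing).
The state is a dict: "t": time; "joints": joint angles; "qvel": joint speeds; "tau": joint torques, N m; "eef_pos": TCP position; "tcp_rot": TCP orientation; "ft_force": force on the tool from outside, world axes, zero at the start; "moment": the same for the moment, N m; "opening": opening from 0.0 (shut) to 1.0 (fully open).
Only numpy, scipy, OpenCV 4.12 (cv2) and the standard library are available. Lean on these libraries where they do the work, as an engineer would, in place of code of your own. Each camera call takes 0.05 s, during which the arm holds its last target.

### The job

A bottle stands ready in the bench capping press. With the fingertips, push the sliding shutter fully open, then reach down through the guard window and press the lever all the way down so that the press head closes on the cap, and leave both there. Do not touch the grey guard frame or its rails at any time, and leave the loose bottles and the beaker where they stand.

Things in the scene. Friction and masses are not known exactly. Their poses are not given: they have to be found in the camera images.
- press: White bench capping press, fixed, base plate 168 (x) x 430 (y) x 30 mm high. Origin on the table under the centre of the guard window; its z is up, its y is the long direction, towards the bottle; its x points away from the robot (turned by up to 0.45 rad). A small bottle with a blue cap is part of it, with its axis 150 mm to +y of the window's centre; the white C-frame and the press head over it (y from 125 to 260 mm, x within 35 mm) reach 205 mm above the table.
- guard: The grey sheet guard frame over the lever, which must not be touched: a closed box 164 (x from -78 to 86) x 217 mm (y from -155 to 62), its flat top 120 mm above the table and 6 mm thick, with one window. Two steel rails on the top, along y at x = -64 to -57 and 57 to 64 mm, 8 mm high, belong to it. Same origin and axes as the press.
- window (a point): Centre of the window in the guard's top, at the level of the top surface (120 mm above the table). The window measures 90 mm along the press's x and 84 mm along its y; axes as the press.
- shutter (a joint): How far the bare aluminium shutter plate has been slid, in m, towards the press's -y (away from its bottle): 0 covers the window wholly, 0.098 is fully open against its stop. It starts at 0 to 0.025, takes about 2 N to slide and stays where it is left.
- ledge_face (a point): Centre of the upright push face of the finger ledge on the shutter; the face looks to the press's +y, is 90 mm long (along x) and 26 mm high, from the shutter plate's upper surface (124.5 mm above the table) to 150.5 mm; this point is 137.5 mm above the table and moves with the shutter. Behind the face the ledge slopes down to -y. The shutter plate is 110 (x) x 100 mm (y) and reaches 55 mm to +y of the face, so that a fingertip can stand over it behind the face.
- lever (a joint): Angle of the lever under the window, rad: 0 is up, 0.38 is fully down on its stop. It starts at 0 to 0.06, takes about 6 N at the paddle and stays where it is left. The press head is linked to it and comes down 40 mm per rad.
- paddle (a point): Centre of the upper face of the lever's black paddle (40 mm along the press's x, 36 mm along y, 10 mm thick), which moves with the lever. It lies under the window, about 2 mm to -x of its centre. It is about 112 mm above the table with the lever up and 88 mm with the lever fully down. The lever's pivot is 62 mm to the press's +x of the window's centre and 94 mm above the table, so the paddle goes down in an arc.
- reagent: Loose bystander: clear glass bottle, 70 mm across, 150 mm high, blue cap. Origin at the centre of its underside.
- amber: Loose bystander: amber glass bottle, 48 mm across, 95 mm high, white cap. Origin at the centre of its underside.
- beaker: Loose bystander: open glass beaker, 68 mm across, 85 mm high. Origin at the centre of its underside.

How it is judged (in metres and radians):
On the way, in this order (a step that is already met when the one before it is completed fails the run):
1. the shutter is pushed fully open (value of joint shutter above 0.088 m), for 0.2 s.
2. the lever is pressed all the way down (value of joint lever above 0.33 rad), for 0.2 s.
At the end, for the whole second after the job is handed in: The lever is down (joint above 0.33 of 0.38 rad) and the shutter open (above 88 of 98 mm), both at rest (value of joint lever above 0.33 rad and value of joint shutter above 0.088 m and velocity of joint lever between -0.05 and 0.05 rad/s and velocity of joint shutter between -0.01 and 0.01 m/s); the robot touches nothing.
It fails at once if the guard frame is touched (more than 0.5 N) (contact force between guard and anything else above 0.5 N).
It fails at once if a loose bottle or the beaker is moved or lifted by more than 12 mm (distance of any of reagent, amber, beaker from where it was at the start of the episode above 0.012 m).
It also fails if it takes over 43 s, if anything falls off the work surface, if the arm or the gripper's body presses on something with over 40 N, if the wrist force passes 120 N, or if a joint passes its speed limit or range.

## Working session

There is one attempt and no reset: what is moved stays moved. The work goes in short steps, Python scripts to look and compute and a shell command to move; the robot and the scene stay as the last step left them, time stands still between calls to the robot, and variables do not carry over. Pictures are saved under pics/ and viewed, and the job is handed in when it is done.

```bash
mkdir -p pics
python3 - <<'E'
from cell import env
import cv2,numpy as np
s=env.state();print(s['t'],s['eef_pos'],s['tcp_rot'],s['opening'],s['ft_force'])
for c in ['top','side']:
    im=env.read_camera(c);cv2.imwrite(f'pics/{c}0.png',im[:,:,::-1])
    for n in ['press','guard','window','ledge_face','paddle','reagent','amber','beaker']:
        r=env.landmark_of(n,c)
        print(c,n,[(np.round(d['xyz'],1).tolist(),round(d['confidence'],2)) for d in r[:2]])
print(env.state()['t'])
for c in ['top','side']:
    m=env.camera_model(c);print(m['fx'],m['cx'],m['cy'],np.round(m['view'],3).tolist())
E
```

```text
0.0 [ 229.3159142  -581.13018827  214.04870556] [-3.14045532e+00 -1.15830144e-04  3.75765503e-01] 1.0018115449709197 [ 0.78141985 -0.30169197 -0.71594618]
top press [([529.0, -34.5, 3.9], 0.76)]
top guard []
top window []
top ledge_face [([535.8, -56.6, 138.1], 0.8), ([530.9, -35.5, 2.7], 0.59)]
top paddle []
top reagent [([659.3, -239.3, 3.8], 0.78)]
top amber [([538.7, -294.5, -2.3], 0.68)]
top beaker [([651.5, 77.8, 3.2], 0.72)]
side press [([524.1, -32.5, -1.1], 0.78), ([528.3, -31.8, 108.9], 0.19)]
side guard [([527.7, -35.7, -1.6], 0.78)]
side window [([526.8, -30.8, 125.5], 0.57), ([657.9, -242.6, -0.7], 0.37)]
side ledge_face [([534.4, -54.0, 139.1], 0.87)]
side paddle [([529.2, -32.4, 107.4], 0.5)]
side reagent [([657.6, -239.6, -1.5], 0.82)]
side amber []
side beaker [([651.6, 81.9, -1.0], 0.75)]
0.9
414.2566992771559 278.07093277640934 206.65277768563587 [[0.03, -0.999, 0.015, -40.537], [-0.982, -0.032, -0.187, 595.319], [0.188, -0.009, -0.982, 847.34], [0.0, 0.0, 0.0, 1.0]]
467.11081978415115 270.3014488727892 213.95572290502437 [[-0.968, 0.252, 0.024, 571.927], [0.125, 0.558, -0.821, 24.974], [-0.22, -0.791, -0.571, 1174.976], [0.0, 0.0, 0.0, 1.0]]
```

View pics/top0.png

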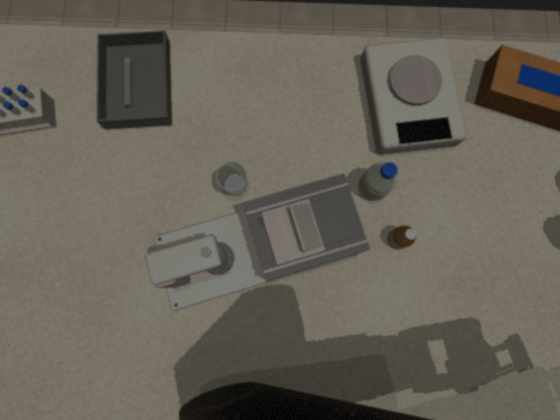

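View pics/side0.png

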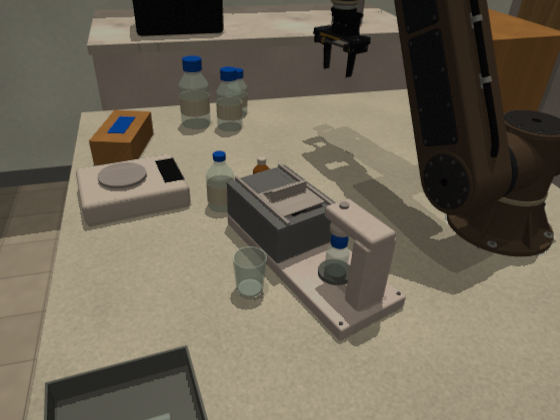

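Run:
```python
import cv2
im=cv2.imread('pics/top0.png')[160:320,140:380]
cv2.imwrite('pics/top0z.png',cv2.resize(im,(792,528),interpolation=cv2.INTER_CUBIC))
im=cv2.imread('pics/side0.png')[150:340,200:420]
cv2.imwrite('pics/side0z.png',cv2.resize(im,None,fx=3,fy=3,interpolation=cv2.INTER_CUBIC))
```

```text
(no output)
```

View pics/top0z.png

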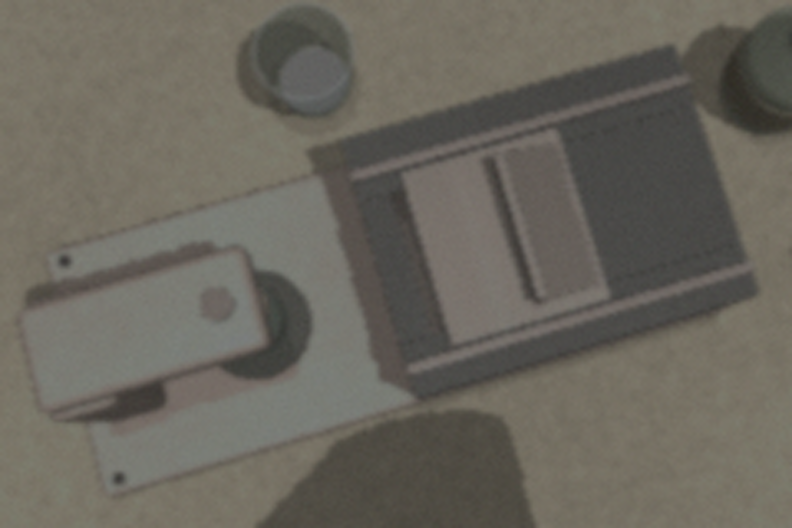

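View pics/side0z.png

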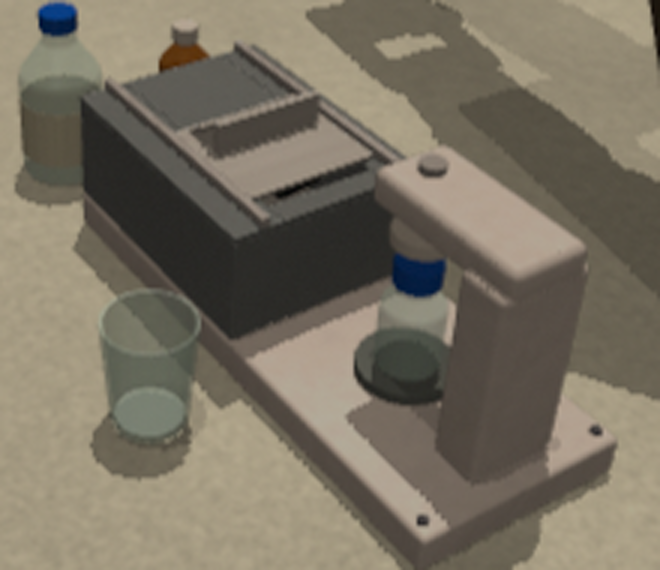

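```bash
cat > h.py <<'E'
import numpy as np,cv2
from cell import env
def proj(c,P):
    m=env.camera_model(c);P=np.atleast_2d(P);V=np.array(m['view'])
    q=P@V[:3,:3].T+V[:3,3]
    return np.c_[m['fx']*q[:,0]/q[:,2]+m['cx'],m['fy']*q[:,1]/q[:,2]+m['cy']]
def w(p,L):
    L=np.atleast_2d(L).astype(float);c,s=np.cos(p[2]),np.sin(p[2])
    return np.c_[p[0]+c*L[:,0]-s*L[:,1],p[1]+s*L[:,0]+c*L[:,1],L[:,2]]
def lines(sh):
    f=7.5; yf=f-sh*1000 if sh is not None else 0
    G=[[86,-155,120],[-78,-155,120],[-78,62,120],[86,62,120],[86,-155,120]]
    W=[[45,-42,120],[-45,-42,120],[-45,42,120],[45,42,120],[45,-42,120]]
    B=[[84,-155,30],[84,275,30],[-84,275,30],[-84,-155,30]]
    return G,W,B
E
python3 - <<'E'
from h import *
from scipy.optimize import least_squares
z=lambda a:np.array(a)/3.3+[140,160]
s=lambda a:np.array(a)/3.0+[200,150]
obs=[('top',[86,-155,120],z([675,45])),('top',[-78,-155,120],z([760,295])),('top',[86,62,120],z([340,141])),('top',[-78,62,120],z([415,398])),
('side',[86,-155,120],s([82,95])),('side',[86,62,120],s([235,238])),('side',[86,62,30],s([235,335])),('side',[86,-155,30],s([85,190]))]
def res(p): return np.concatenate([(proj(c,w(p,L))[0]-o) for c,L,o in obs])
r=least_squares(res,[528,-34,0.25],x_scale=[1,1,.01]);print(r.x,np.round(r.fun.reshape(-1,2),1).tolist())
p=r.x
# ledge
for L in ([535.8,-56.6],[534.4,-54]):
    d=np.array(L)-p[:2];c,q=np.cos(p[2]),np.sin(p[2]);print('ledge local',c*d[0]+q*d[1],-q*d[0]+c*d[1])
G,W,B=lines(None)
for c in ['top','side']:
    im=cv2.imread(f'pics/{c}0.png');im=cv2.resize(im,None,fx=3,fy=3)
    for L,col in((G,(0,0,255)),(W,(0,255,0)),(B,(255,0,0))):
        cv2.polylines(im,[np.int32(proj(c,w(p,L))*3+1)],False,col,1)
    q=np.int32(proj(c,w(p,[0,0,0]))[0]*3)
    im=im[max(q[1]-300,0):q[1]+250,max(0,q[0]-400):q[0]+390];cv2.imwrite(f'pics/{c}_ov.png',im)
print('ax x',np.cos(p[2]),np.sin(p[2]))
E
```

```text
[ 5.27739898e+02 -3.53647843e+01  3.22626756e-01] [[-0.7, -0.3], [-0.4, 0.2], [-0.5, 0.1], [-0.2, 1.0], [-0.7, -1.3], [0.5, -1.2], [-1.0, 0.6], [-0.6, -1.0]]
ledge local 0.9114337892770079 -22.695129649538227
ledge local 0.408018687432798 -19.7853919920792
ax x 0.9484058545843351 0.3170588825283988
```

View pics/top_ov.png

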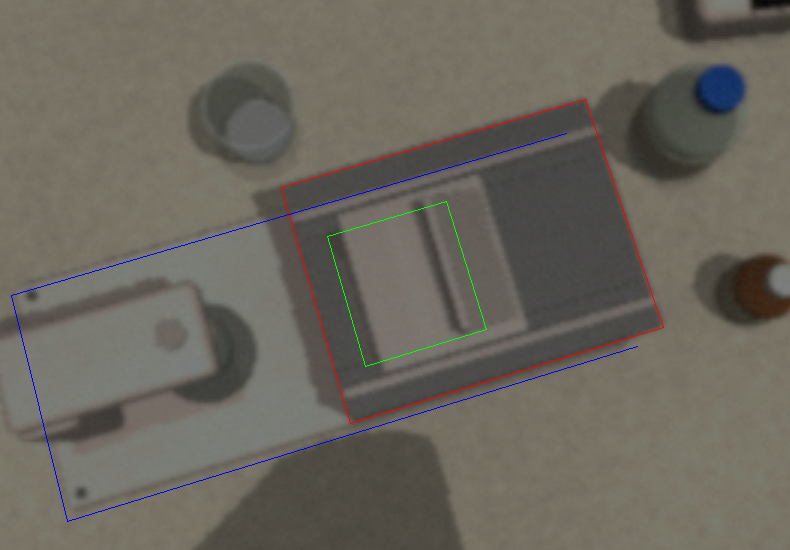

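View pics/side_ov.png

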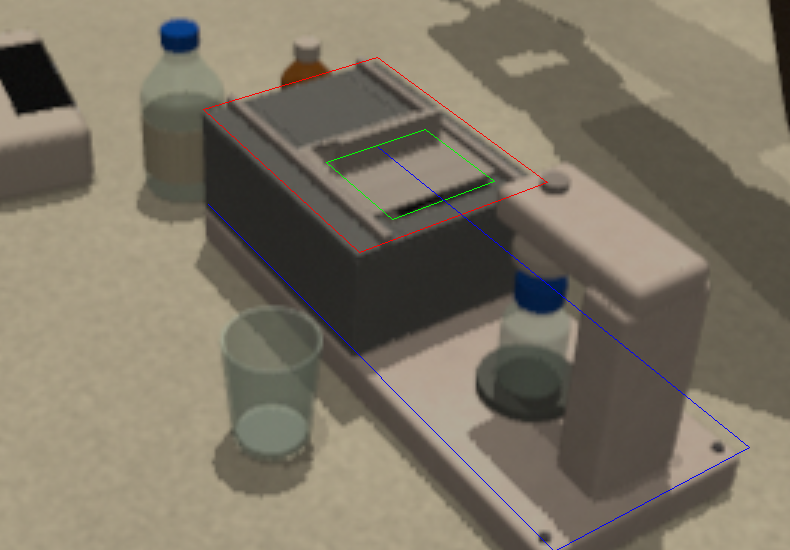

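```bash
python3 -m pendant '[0,0,0,0.017,1, 0.08,-0.075,0,0,1, 0.095,-0.089,0,0,1, 0.095,-0.089,0,0,1, 0.095,-0.089,0,0,1, 0.095,-0.089,0,0,1, 0.095,-0.089,0,0,1, 0.095,-0.089,0,0,1, 0.095,-0.089,0,0,1, 0.095,-0.089,0,0,1]'
cat >> h.py <<'E'
p=[527.74,-35.36,0.3226]
def loc():
    s=env.state();d=np.array(s['eef_pos'])[:2]-p[:2];c,q=np.cos(p[2]),np.sin(p[2])
    print('t',round(s['t'],2),'local',np.round([c*d[0]+q*d[1],-q*d[0]+c*d[1],s['eef_pos'][2]],1),'rot',np.round(s['tcp_rot'],3),'F',np.round(s['ft_force'],1),'open',round(s['opening'],2))
E
python3 -c "from h import *;loc()"
```

```text
t: 2.15
eef_pos: [449.0, -174.8, 214.9]
tcp_rot: [3.141, -0.0, 0.322]
ft_force: [0.3, 0.2, -0.2]
opening: 0.024
t 2.15 local [-118.9 -107.3  214.9] rot [ 3.141 -0.     0.322] F [ 0.3  0.2 -0.2] open 0.02
```

```bash
python3 -m pendant '[0.099,-0.092,0,0,1, 0.099,-0.092,0,0,1, 0.0995,-0.091,0,0,1, 0,0,0,0,1, 0,0,0,0,1]'
python3 - <<'E'
from h import *
loc()
for c in ['top','side','wrist']:
    im=env.read_camera(c);cv2.imwrite(f'pics/{c}1.png',im[:,:,::-1])
    if c!='top':
      for n in ['ledge_face','window']:
        print(c,n,[(np.round(d['xyz'],1).tolist(),round(d['confidence'],2)) for d in env.landmark_of(n,c)[:2]])
loc()
E
```

```text
t: 2.78
eef_pos: [526.1, -34.5, 214.5]
tcp_rot: [3.142, 0.0, 0.323]
ft_force: [0.1, -0.4, 0.4]
opening: 0.005
t 2.77 local [ -1.3   1.4 214.5] rot [3.142 0.    0.323] F [ 0.1 -0.4  0.4] open 0.0
side ledge_face [([540.8, -57.8, 137.0], 0.64)]
side window [([527.0, -31.6, 122.4], 0.9)]
wrist ledge_face [([532.0, -53.9, 135.9], 0.83)]
wrist window []
t 3.12 local [ -1.4   0.8 214.7] rot [ 3.141 -0.     0.321] F [-0.5  0.8 -0. ] open 0.0
```

View pics/side1.png

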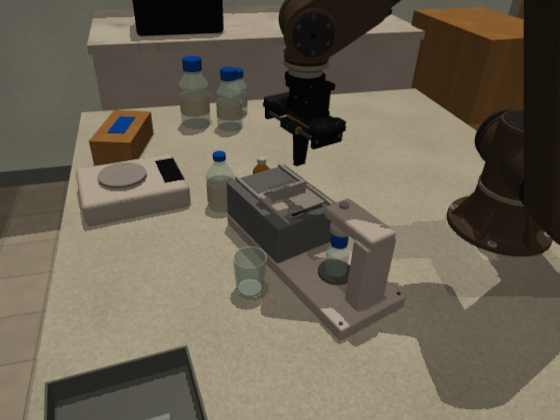

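View pics/wrist1.png

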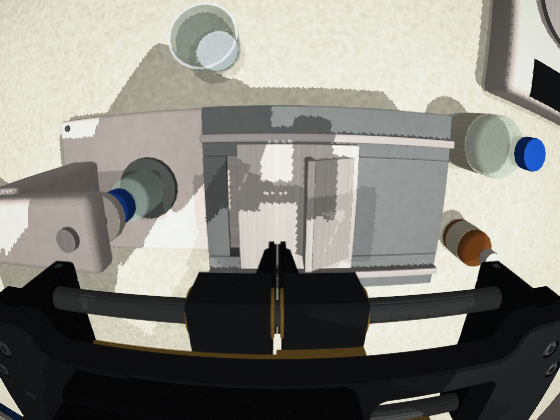

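```bash
python3 -m pendant '[0.003,-0.01,0.05,0,1, 0,0,0.08,0,1, 0,0,0.05,0,1, 0,0,0.018,0,1, 0,0,0,0,1, 0,0,0,0,1]'
python3 - <<'E'
from h import *
loc()
for c in ['side','wrist']:
    im=env.read_camera(c)[:,:,::-1]
    if c=='side': im=cv2.resize(im[100:300,180:420],None,fx=3,fy=3)
    cv2.imwrite(f'pics/{c}2.png',im)
E
```

```text
t: 3.88
eef_pos: [526.6, -30.3, 136.2]
tcp_rot: [3.141, -0.001, 0.322]
ft_force: [-0.3, 0.8, 0.8]
opening: 0.006
t 3.88 local [  0.6   5.2 136.2] rot [ 3.141e+00 -1.000e-03  3.220e-01] F [-0.3  0.8  0.8] open 0.01
```

View pics/side2.png

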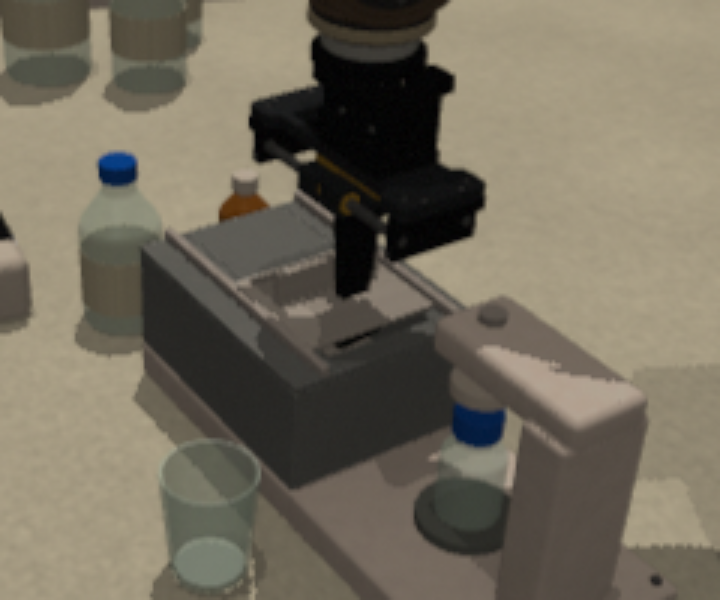

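View pics/wrist2.png

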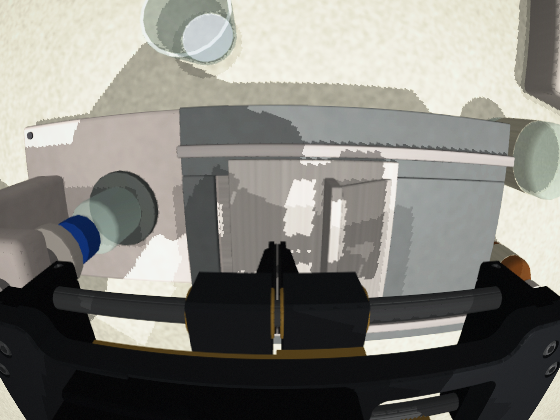

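```bash
python3 -m pendant '[0,0.02,0,0,1, 0,0.03,0,0,1, 0,0.03,0,0,1, 0,0.03,0,0,1, 0,0.03,0,0,1, 0,0.03,0,0,1, 0,0,0,0,1]'; python3 -c "from h import *;loc()"
```

```text
t: 4.85
eef_pos: [548.0, -95.7, 135.2]
tcp_rot: [3.141, 0.0, 0.322]
ft_force: [1.3, -0.3, 0.4]
opening: 0.003
t 4.85 local [ 1.000e-01 -6.360e+01  1.352e+02] rot [3.141 0.    0.322] F [ 1.3 -0.3  0.4] open 0.0
```

```bash
python3 -m pendant '[0,0.02,0,0,1, 0,0.02,0,0,1, 0,0.015,0,0,1, 0,0.01,0,0,1, 0,0.005,0,0,1]'
python3 - <<'E'
from h import *
loc()
for c in ['side','wrist']:
    im=env.read_camera(c)[:,:,::-1]
    if c=='side': im=cv2.resize(im[100:300,180:420],None,fx=3,fy=3)
    cv2.imwrite(f'pics/{c}3.png',im)
    print([(np.round(d['xyz'],1).tolist(),round(d['confidence'],2)) for d in env.landmark_of('ledge_face',c)[:2]])
E
```

```text
t: 5.48
eef_pos: [556.7, -121.4, 135.4]
tcp_rot: [3.142, 0.0, 0.322]
ft_force: [-1.9, 1.8, -1.1]
opening: 0.001
t 5.47 local [  0.2 -90.8 135.4] rot [3.142 0.    0.322] F [-1.9  1.8 -1.1] open 0.0
[([560.3, -128.7, 139.6], 0.76)]
[([557.6, -126.4, 138.1], 0.89)]
```

View pics/wrist3.png

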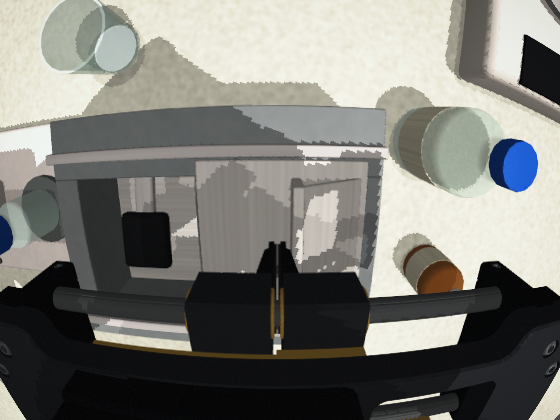

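```bash
python3 -m pendant '[0,0.01,0,0,1, 0,0.005,0,0,1, 0,0,0,0,1]';python3 -c "from h import *;loc()"; python3 -m pendant '[0,0.008,0,0,1, 0,0,0,0,1]';python3 -c "from h import *;loc()"
```

```text
t: 6.05
eef_pos: [558.3, -125.4, 135.6]
tcp_rot: [-3.139, 0.0, 0.322]
ft_force: [-1.1, 13.4, 4.2]
opening: 0.004
t 6.05 local [  0.4 -95.1 135.6] rot [-3.139  0.     0.322] F [-1.1 13.4  4.2] open 0.0
t: 6.3
eef_pos: [558.3, -125.7, 135.5]
tcp_rot: [-3.134, 0.001, 0.322]
ft_force: [-4.8, 30.7, 10.1]
opening: 0.003
t 6.3 local [  0.3 -95.3 135.5] rot [-3.134e+00  1.000e-03  3.220e-01] F [-4.8 30.7 10.1] open 0.0
```

```bash
python3 -m pendant '[0,-0.02,0,0,1, 0,-0.04,-0.03,0,1, -0.006,-0.07,-0.03,0,1, 0,-0.07,0,0,1, 0,-0.052,0,0,1, 0,0,0,0,1, 0,0,0,0,1]';python3 - <<'E'
from h import *
loc()
for c in ['side','wrist','top']:
    im=env.read_camera(c)[:,:,::-1]
    if c=='side': im=cv2.resize(im[100:300,180:420],None,fx=3,fy=3)
    cv2.imwrite(f'pics/{c}4.png',im)
    for n in ['ledge_face','paddle']:
      print(c,n,[(np.round(d['xyz'],1).tolist(),round(d['confidence'],2)) for d in env.landmark_of(n,c)[:2]])
E
```

```text
t: 7.18
eef_pos: [525.7, -35.4, 159.5]
tcp_rot: [3.141, -0.0, 0.322]
ft_force: [0.1, -0.5, -0.5]
opening: 0.004
t 7.17 local [ -1.9   0.6 159.5] rot [ 3.141 -0.     0.322] F [ 0.1 -0.5 -0.5] open 0.0
side ledge_face [([559.6, -130.6, 139.6], 0.82)]
side paddle [([527.9, -32.2, 109.1], 0.65)]
wrist ledge_face [([559.5, -130.7, 139.2], 0.65)]
wrist paddle [([527.5, -30.7, 109.5], 0.67)]
top ledge_face []
top paddle []
```

View pics/wrist4.png

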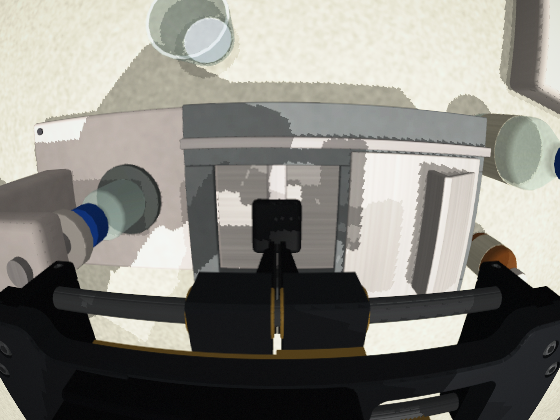

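View pics/side4.png

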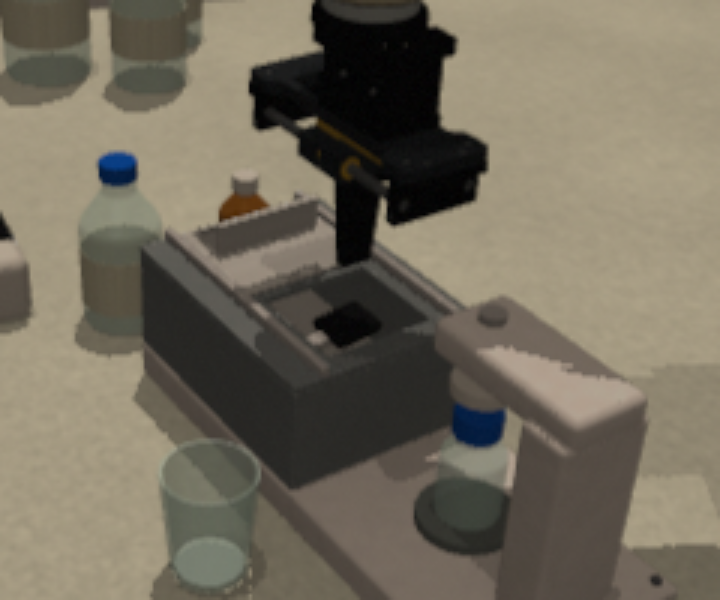

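```bash
python3 -m pendant '[0,-0.003,0.05,0,1, 0,0,0.04,0,1, 0,0,0.03,0,1, 0,0,0.03,0,1, 0,0,0.02,0,1, 0,0,0,0,1]';python3 -c "from h import *;loc()"
```

```text
t: 8.38
eef_pos: [524.9, -34.0, 91.0]
tcp_rot: [-3.141, 0.001, 0.322]
ft_force: [0.1, 0.2, -1.1]
opening: 0.005
t 8.38 local [-2.3  2.2 91. ] rot [-3.141e+00  1.000e-03  3.220e-01] F [ 0.1  0.2 -1.1] open 0.0
```

```bash
python3 -m pendant '[0,0,0.008,0,1, 0,0,0.004,0,1, 0,0,0,0,1]';python3 -c "from h import *;loc()"; python3 -m pendant '[0,0,0.006,0,1, 0,0,0,0,1]';python3 -c "from h import *;loc()"
```

```text
t: 8.75
eef_pos: [525.5, -34.0, 89.0]
tcp_rot: [3.14, -0.002, 0.323]
ft_force: [-8.7, -0.2, 29.0]
opening: 0.008
t 8.75 local [-1.6  2.  89. ] rot [ 3.14e+00 -2.00e-03  3.23e-01] F [-8.7 -0.2 29. ] open 0.01
t: 9.0
eef_pos: [525.7, -34.0, 88.4]
tcp_rot: [3.139, -0.004, 0.323]
ft_force: [-15.5, 1.8, 54.1]
opening: 0.003
t 9.0 local [-1.5  1.9 88.4] rot [ 3.139 -0.004  0.323] F [-15.5   1.8  54.1] open 0.0
```

```bash
python3 -m pendant '[0,0,-0.02,0,1, 0,0,-0.06,0,1, 0,0,-0.1,0,1, 0,0,-0.1,0,1, 0,0,-0.1,0,1, -0.1,0,0,0,1, -0.12,0,0,0,1, -0.1,0,0,0,1, 0,0,0,0,1, 0,0,0,0,1]';python3 - <<'E'
from h import *
loc()
for c in ['side','wrist','top']:
    im=env.read_camera(c)[:,:,::-1]
    if c=='side': im=cv2.resize(im[100:300,180:420],None,fx=3,fy=3)
    cv2.imwrite(f'pics/{c}5.png',im)
    for n in ['ledge_face','paddle','reagent','amber','beaker']:
      print(c,n,[(np.round(d['xyz'],1).tolist(),round(d['confidence'],2)) for d in env.landmark_of(n,c)[:1]])
loc()
E
```

```text
t: 10.25
eef_pos: [404.4, -74.6, 236.6]
tcp_rot: [3.141, -0.001, 0.322]
ft_force: [0.8, -0.1, 0.6]
opening: 0.004
t 10.25 local [-129.4    1.8  236.6] rot [ 3.141e+00 -1.000e-03  3.220e-01] F [ 0.8 -0.1  0.6] open 0.0
side ledge_face [([562.9, -131.9, 138.0], 0.81)]
side paddle [([527.8, -32.0, 85.7], 0.39)]
side reagent [([659.4, -243.2, -0.5], 0.83)]
side amber []
side beaker [([652.9, 81.1, 1.4], 0.56)]
wrist ledge_face [([558.2, -128.9, 136.8], 0.89)]
wrist paddle [([523.7, -33.6, 87.9], 0.64)]
wrist reagent [([664.8, -238.3, -2.1], 0.7)]
wrist amber [([542.4, -299.9, 3.8], 0.98)]
wrist beaker []
top ledge_face [([564.2, -132.8, 140.1], 0.65)]
top paddle [([526.2, -29.3, 87.2], 0.74)]
top reagent [([661.4, -240.0, 4.2], 0.77)]
top amber [([539.2, -298.6, 1.0], 0.86)]
top beaker [([650.3, 77.7, 3.6], 0.72)]
t 11.15 local [-130.2    2.2  236.2] rot [ 3.141 -0.     0.322] F [-0.6 -0.3  0.4] open 0.01
```

View pics/wrist5.png

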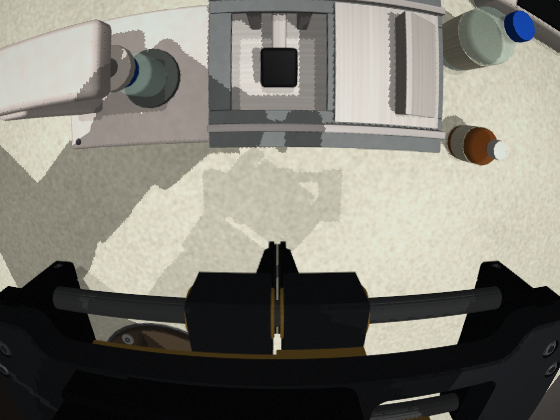

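View pics/side5.png

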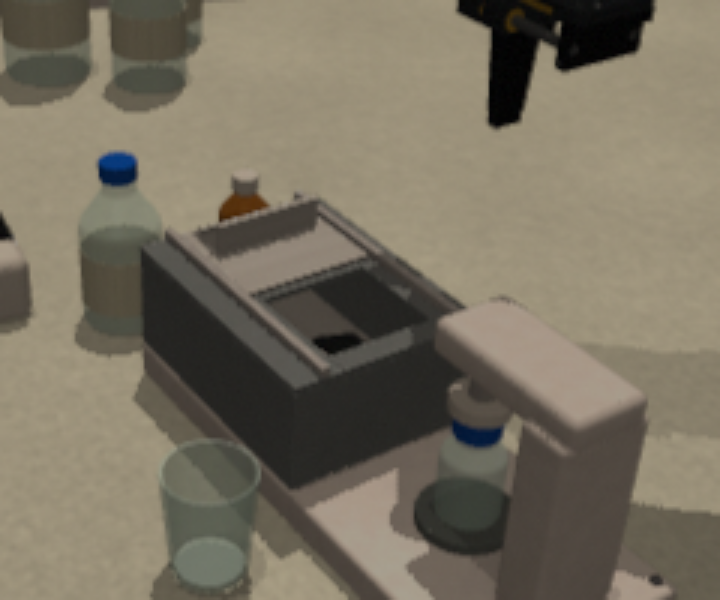

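The shutter is clear of the window, with its ledge near column 410 in the wrist view. The paddle is down at about z 87, the press head is on the cap, and the robot is free of everything.

```bash
python3 -c "
from h import *
print(env.job_done());loc()"
```

```text
the job is handed in; nothing more can be done
None
the job is handed in; nothing more can be done
```

The shutter is fully open and the lever is fully down. I handed the job in at about 11 s of the 43 s allowed; it gave no verdict.

- **Shutter:** I pushed it with the closed fingertips until it stopped moving, at about 30 N against its stop. The ledge face then measured about 100 mm to -y of the window's centre, roughly 98 mm open, and the pictures show the window clear.
- **Lever:** I pressed down through the window until it stopped at z ≈ 88 mm with 54 N. After I backed off, all three cameras put the paddle at 86–88 mm, and the press head sits on the cap.
- **Guard and bystanders:** I saw no sign of contact with the guard, but only the wrist force and pictures could show that. The reagent bottle, amber bottle and beaker measured within about 7 mm of their starting places, which is close to the detectors' scatter. They look unmoved in the pictures.
- **Robot:** It ended clear of everything, with the wrist force near zero.

Two readings disagreed slightly. The ledge-face readings differed by about 5 mm between cameras, within the stated accuracy. The fingers also turned out thinner than I assumed, so I pushed a little further to reach the stop.

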